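Wipe the exposure glass and hold the sprung shutter dial at its third stop

TASK

Wipe the glass of the exposure box before use: take the wiping block from its tray, press it lightly and evenly on the glass, long side across, wipe the full length in one stroke from the end next to the dial to the far end, and set the block back in its tray. Then open the shutter: turn the dial clockwise from rest, feeling for its click stops, to exactly the third stop and not on towards the fourth. The dial springs back when let go, so finish with the gripper still holding it at the third stop, and leave the flask, beaker and jar round the box where they stand.

Things in the scene. Friction and masses are not known exactly. Their poses are not given: they have to be found in the camera images.
- exposure_box: Low grey and aluminium box fixed on the worktop, 150 (x) x 300 (y) x 48 mm high. Origin: centre of the underside, z up, y along its length: glass in the +y half, dial in the -y half. Under the glass a dark shutter leaf covers a white window; each stop of the dial draws it 22 mm towards the dial.
- glass_plate: Clear glass plate of the box, 100 (x) x 150 (y) mm, its top 2 mm proud of the frame, 50 mm above the worktop. Origin: centre of its TOP face, axes as the box's: -y is the end next to the dial (dial axis at x 0, y -140 mm), +y the far end. Wipe along y with the block's long side across (along x), its centre from about 20 mm inside one end to 20 mm inside the other.
- wiper: Loose wiping block, 0.15 kg, felt sole 34 (x) x 90 (y) mm, 56 mm high, standing sole down in its tray. Origin: centre of the sole's underside when not pressed, z up. The sole is sprung: the push is 3 N at first touch, growing 1 N per mm to 8 N at 5 mm, where the springs are fully in; pressed 3 mm is right, so the origin then lies 3 mm below the glass top.
- wiper_grip (a point): Good TCP point on the block, 43 mm above its origin, axes as the block's. The wooden grip ridge is 20 mm thick (x) and 70 mm long (y), from 20 to 56 mm above the origin, over a base plate 32 mm wide (x), so finger tips stay 23 mm or more above the origin. Pinch across x from above.
- rest_tray: Shallow open aluminium tray fixed on the worktop, right or left of the box, 64 (x) x 120 (y) x 10 mm outside, 58 x 114 mm inside, floor 3 mm thick. Origin: centre of its underside, y along its length. The block stands in it on the floor, lengthwise along y.
- dial_grip (a point): Good TCP point on the dial's vertical axis, 82 mm above the worktop, 34 mm above the deck. Axes turn with the dial: z up, x along the wing grip to the pointer (white line). The black wing is 44 mm long (x), 14 mm thick (y), 11 to 41 mm above the deck; pinch across y. Below it a steel cam 64 mm across, top at 9 mm; beside it, away from the glass, a block 12 mm high.
- dial (a joint): Dial angle, rad, clockwise from above, rest 0 (bar mark on the deck; studs mark the stops). A spring ball clicks into cam notches 0.4 apart: first stop 0.4, second 0.8, third 1.2, fourth 1.6, fifth 2.0. A return spring of 0.22 to 0.30 N m outweighs the clicks (0.16 N m): the torque sinks before a stop and jumps up by about 0.3 N m as it is reached.
- flask: Loose conical glass flask, 64 mm wide, 106 mm high, a bystander on the other side of the box from the tray; origin: centre of its base.
- beaker: Loose glass beaker, 56 mm wide, 71 mm high, a bystander behind the box; origin: centre of its base.
- jar: Loose white plastic jar, 55 mm wide, 69 mm high, a bystander behind the box; origin: centre of its base.
Things that resemble listed ones, but are neither listed nor needed, are in the scene too. There is more than one size of the wiper; the job needs the smaller.

How it is judged:
On the way, in this order (a step that is already met when the one before it is completed fails the run):
1. the block is pressed on the glass at the end next to the dial (y of wiper in the frame of glass_plate between -0.075 and -0.038 m and x of wiper in the frame of glass_plate between -0.02 and 0.02 m and contact force between wiper and glass_plate above 2.5 N and angle between wiper's own z axis and vertical below 0.15 rad and angle between the y axis of wiper and the x axis of glass_plate, either way round below 0.25 rad), for 0.05 s.
2. still pressed, it wipes the second fifth of the glass (y of wiper in the frame of glass_plate between -0.032 and -0.014 m and x of wiper in the frame of glass_plate between -0.02 and 0.02 m and contact force between wiper and glass_plate above 2.5 N and angle between wiper's own z axis and vertical below 0.15 rad and angle between the y axis of wiper and the x axis of glass_plate, either way round below 0.25 rad), for 0.05 s.
3. still pressed, it wipes the middle of the glass (y of wiper in the frame of glass_plate between -0.009 and 0.009 m and x of wiper in the frame of glass_plate between -0.02 and 0.02 m and contact force between wiper and glass_plate above 2.5 N and angle between wiper's own z axis and vertical below 0.15 rad and angle between the y axis of wiper and the x axis of glass_plate, either way round below 0.25 rad), for 0.05 s.
4. still pressed, it wipes the fourth fifth (y of wiper in the frame of glass_plate between 0.014 and 0.032 m and x of wiper in the frame of glass_plate between -0.02 and 0.02 m and contact force between wiper and glass_plate above 2.5 N and angle between wiper's own z axis and vertical below 0.15 rad and angle between the y axis of wiper and the x axis of glass_plate, either way round below 0.25 rad), for 0.05 s.
5. still pressed, it reaches the far end of the glass (y of wiper in the frame of glass_plate between 0.038 and 0.075 m and x of wiper in the frame of glass_plate between -0.02 and 0.02 m and contact force between wiper and glass_plate above 2.5 N and angle between wiper's own z axis and vertical below 0.15 rad and angle between the y axis of wiper and the x axis of glass_plate, either way round below 0.25 rad), for 0.05 s.
6. the block stands in its tray again, let go, with the dial at rest (horizontal distance between wiper and rest_tray below 0.02 m and z of wiper in the frame of rest_tray below 0.012 m and angle between wiper's own z axis and vertical below 0.12 rad and contact force between the fingers and wiper below 0.1 N and linear speed of wiper below 0.05 m/s and value of joint dial below 0.15 rad), for 0.2 s.
7. the dial is turned to its third stop (value of joint dial between 1.1 and 1.3 rad), for 0.3 s.
At the end, for the whole second after the job is handed in: The dial is held still by the gripper at its third stop (1.2 rad, within 0.1), and the wiping block stands upright in its tray, within 20 mm of the tray's centre (all of step 7 and velocity of joint dial between -0.1 and 0.1 rad/s and contact force between the fingers and exposure_box above 2 N and horizontal distance between wiper and rest_tray below 0.02 m and z of wiper in the frame of rest_tray below 0.012 m and angle between wiper's own z axis and vertical below 0.12 rad and linear speed of wiper below 0.05 m/s); the arm keeps its last pose, push and grip.
It fails at once if the dial is turned on towards the fourth stop (value of joint dial above 1.42 rad).
It fails at once if the glass is pressed hard enough to endanger it (over 25 N) (contact force between anything else and glass_plate above 25 N).
It fails at once if a bystander (flask, beaker, jar) is knocked or moved by more than 20 mm (distance of any of flask, beaker, jar from where it was at the start of the episode above 0.02 m).
It also fails if it takes over 72 s, if anything falls off the work surface, if the arm or the gripper's body presses on something with over 40 N, if the wrist force passes 120 N, or if a joint passes its speed limit or range.

ROBOT

A 7-joint arm with a two-finger parallel gripper is mounted at the origin on a cart in front of the work surface, level with it; the furniture and walls round the work are solid. World frame = base frame: x ahead of the robot, y to its left, z up, the work surface at z = 0. Lengths are in m, angles in rad, forces in N, time in s.
With the tool pointing down it reaches from about 0.425 to 1.025 m from the base axis. Payload 9.4 kg.
Tool frame: the origin (TCP) lies between the finger pads, 19 mm behind the fingertips; this is the grasp point; z points along the fingers, y is the line along which they close (so a half turn about z gives the same grasp; the last joint's range is limited). The gripper opens to 85 mm and grips with 20 to 120 N. Pads are 22 mm wide; open, the fingers measure 114 mm over their backs; the gripper's body (76 mm by 85 mm) begins 54 mm behind the grasp point. The pads swing forward as they close: fully open they stand 13 mm farther back than shut.
Start: joints at [1.13, 0.599, -0.003, 1.599, 0.002, 0.943, -0.08], TCP at [0.258, -0.678, 0.25] pointing down, gripper open.
Joint ranges: [-2.57, 2.57], [-0.35, 1.97], [-1.29, 1.29], [0.11, 2.56], [-1.05, 4.19], [0.11, 1.86], [-2.63, 2.63]. Speed limits (rad/s): [2.22, 2.22, 3.01, 3.01, 3.14, 3.14, 3.14].

INTERFACE

Orientations are given as a unit quaternion [x, y, z, w].
In Python, from plant import r gives the robot as it stands.
- The arm moves only by the tool move_arm, never from a script. Its argument "rows" is a list that holds one entry, the list of rows, each a list of 7 numbers: the finger opening in cm, from 0 to 8.54, then the shift along the world's x, y, z in cm, then the turn, a rotation vector about the world's x, y, z in rad. In form: [[[jaw, x, y, z, rx, ry, rz], ...]]. A call has 1 to 12 rows; each row is the pose to reach, as a shift and turn from the pose commanded when the call began; what a row does not reach only later rows make up. A row lasts 1/8 s, in which the tool goes at most 62.5 mm and 10.7 degrees, less where a joint would pass 70% of its speed; a pose out of reach is approached as far as the arm can. A call with a gripper value outside its range is refused whole. The fingers move at their own pace and stop on an object; "grip_force" is the grip in N (left out, the last holds). Time passes only in rows, so rows that repeat a pose let the fingers close. It gives the time, the measured TCP pose, the force, the opening and the grip force at its end, in the units of the state.
- r.sense(): the state, without advancing time (a new reading comes with each control period).
- r.snapshot(name): name is "scene" or "top" or "wrist"; returns a dict with "pixels" (480x640x3 uint8, blue, green, red), "range_z" (480x640 float32, m along the optical axis (not along the pixel's ray), 0 where there is no reading), "K" (3x3 intrinsics, pixels), "D" ([k1, k2, p1, p2, k3] as OpenCV has them; the pictures are not rectified), "rvec" (rotation vector, rad) and "tvec" (3), from world to camera coordinates, as OpenCV has them. Camera axes: x right, y down, z forward; pixel columns grow to the right and rows downward; lengths in m; the calibration is good to about 2 mm. A picture is of the moment at which its call begins.
- r.close_job(): hands the job in; it is judged then, once.
The state is a dict: "time": time; "joint_positions": joint angles; "joint_vel": joint speeds; "effort": joint torques, N m; "eef_pos": TCP position; "tcp_rot": TCP orientation; "contact_force": force on the tool from outside, world axes, zero at the start; "torque": the same for the moment, N m; "opening": finger opening in m; "finger_force": force on a finger pad.
Only numpy, scipy, OpenCV 4.12 (cv2) and the standard library are available. Lean on these libraries where they do the work, as an engineer would, in place of code of your own. Each camera call takes 0.05 s, during which the arm holds its last target. There are 200 camera calls.

## Working session

There is one attempt and no reset: what is moved stays moved. The work goes in short steps, Python scripts to look and compute and a tool call to move; the robot and the scene stay as the last step left them, time stands still between calls to the robot, and variables do not carry over. Pictures are saved under pics/ and viewed, at most 10 in all, crops included, and the job is handed in when it is done.

Besides the shell and the picture viewer there is one more tool, called after ">>>" as a command line: name --argument value ..., lists and objects as JSON in quotes. move_arm: Moves the arm, as the interface text tells. Its arguments: {"type":"object","properties":{"rows":{"type":"array","items":{"type":"array","items":{"type":"array","items":{"type":"number"}}}},"grip_force":{"type":"number"}},"required":["rows"]}

```bash
mkdir -p pics; cat > h.py <<'E'
import numpy as np,cv2
from plant import r
def snap(n):
    s=r.snapshot(n); s['R']=cv2.Rodrigues(np.array(s['rvec'],float))[0]; s['t']=np.array(s['tvec'],float).ravel(); return s
def pts(s):
    # world point for every pixel from range
    h,w=s['range_z'].shape; u,v=np.meshgrid(np.arange(w),np.arange(h))
    n=cv2.undistortPoints(np.stack([u,v],-1).reshape(-1,1,2).astype(np.float32),np.array(s['K']),np.array(s['D'])).reshape(h,w,2)
    z=s['range_z']; c=np.stack([n[...,0]*z,n[...,1]*z,z],-1)
    return (c-s['t'])@s['R']
def ray(s,uv,z):
    n=cv2.undistortPoints(np.array(uv,np.float32).reshape(-1,1,2),np.array(s['K']),np.array(s['D'])).reshape(-1,2)
    d=np.c_[n,np.ones(len(n))]@s['R']; c=-s['R'].T@s['t']
    return c+d*((z-c[2])/d[:,2])[:,None]
E
python3 - <<'E'
from h import *
for n in("top","scene"):
    s=snap(n); cv2.imwrite(f'pics/{n}0.png',s['pixels']); np.savez(n+'0.npz',**s); print(n,-s['R'].T@s['t'])
print(r.sense())
E
```

```text
top [0.39452359 0.01406022 1.16005206]
scene [ 0.09608234 -0.27282569  1.12584225]
{'time': 0.1, 'joint_positions': array([ 1.13029533,  0.60003659, -0.00251032,  1.60003525,  0.00178872,
        0.94289815, -0.07980655]), 'joint_vel': array([ 0.00086504, -0.00156222, -0.00049948, -0.00286118,  0.0007613 ,
        0.00051679,  0.00018881]), 'effort': array([ 6.98104093e-03, -7.77984095e+01,  1.57041304e+00, -2.58625156e+01,
        1.26419854e-02,  5.52583340e-03,  2.97886857e-05]), 'eef_pos': array([ 0.25781371, -0.67719915,  0.24921515]), 'tcp_rot': array([ 9.83499810e-01,  1.80907851e-01, -1.91709528e-04, -6.60456664e-04]), 'contact_force': array([ 0.37668161,  0.31208765, -0.73836505]), 'torque': array([-0.03928137,  0.01058405,  0.01904255]), 'finger_force': 0.0, 'opening': 0.0854095244048616}
```

View pics/top0.png

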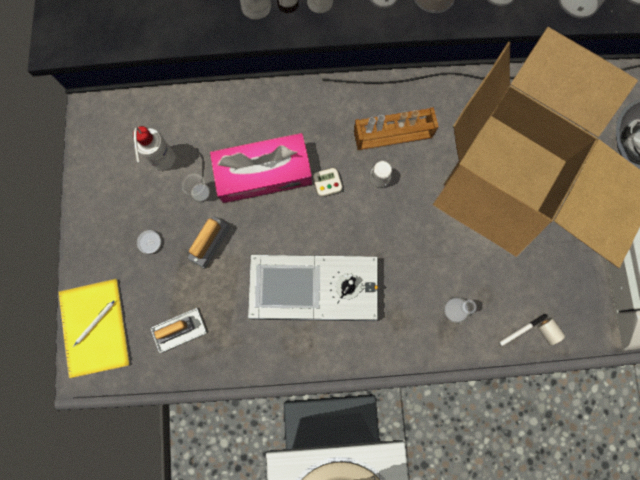

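View pics/scene0.png

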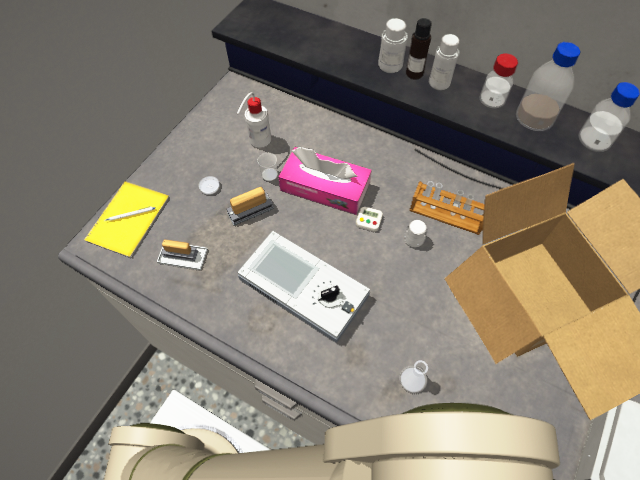

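The top view shows the wiper candidates: block in the tray at (177,328), and a larger loose block at (205,240). The one in the tray is smaller, so I choose it. The box is centred near (314,288) with glass at (287,287) and dial at (348,287). The flask is at (460,310), jar (382,174) and beaker (200,190).

```bash
python3 - <<'E'
from h import *
s=dict(np.load('top0.npz')); im=s['pixels']; P=pts(s)
hsv=cv2.cvtColor(im,cv2.COLOR_BGR2HSV)
def rect(mask,roi,z,name):
    x0,y0,x1,y1=roi; m=np.zeros(mask.shape,np.uint8); m[y0:y1,x0:x1]=mask[y0:y1,x0:x1]*255
    c=max(cv2.findContours(m,cv2.RETR_EXTERNAL,cv2.CHAIN_APPROX_NONE)[0],key=cv2.contourArea)
    W=ray(s,c.reshape(-1,2),z)[:,:2]; 
    b=cv2.minAreaRect((W*1000).astype(np.float32)); print(name,b); return b
br=(hsv[...,2]>150)&(hsv[...,1]<60)
b=rect(br|((P[...,2]>0.035)&(P[...,2]<.06)),(235,240,395,335),.048,'box')
rect((P[...,2]>0.035)&(P[...,2]<.06),(235,240,395,335),.048,'box range')
rect(br,(140,300,215,360),.010,'tray')
org=(hsv[...,0]>8)&(hsv[...,0]<25)&(hsv[...,1]>110)
rect(org,(150,310,205,345),.056,'wiper')
rect(org,(180,210,225,265),.056,'big')
for n,(u,v) in dict(wiper=(177,328),big=(207,236),box=(335,262),glass=(287,287),dial=(348,287)).items(): print(n,P[v,u],P[v-3:v+4,u-3:u+4,2].max())
# heights
m=(P[300:350,145:210]); print('tray region zmax',m[...,2].max())
crop=cv2.resize(im[245:330,240:390],None,fx=5,fy=5,interpolation=cv2.INTER_CUBIC); 
c2=cv2.resize(im[305:355,145:215],None,fx=5,fy=5,interpolation=cv2.INTER_CUBIC)
out=np.zeros((600,750,3),np.uint8); out[:425,:]=crop; out[425:,:350]=c2[:175]; 
out[425:,360:]=cv2.resize(im[210:270,175:240],None,fx=6,fy=6)[90:265,:390]
cv2.imwrite('pics/c1.png',out)
E
```

```text
box ((514.6251220703125, 23.273971557617188), (296.2461853027344, 148.64413452148438), 84.96505737304688)
box range ((514.6251220703125, 23.273971557617188), (296.2461853027344, 148.64413452148438), 84.96505737304688)
tray ((439.7305603027344, 350.15631103515625), (64.88615417480469, 120.63812255859375), 19.25129508972168)
wiper ((440.442626953125, 353.4695739746094), (21.21548843383789, 73.54461669921875), 19.640722274780273)
big ((647.5806884765625, 269.0626525878906), (36.733707427978516, 94.64920043945312), 56.674713134765625)
wiper [0.44243092 0.33699406 0.05914664] 1.1600520607064582
big [0.6468111  0.25869119 0.07615762] 0.07963326676689124
box [ 0.56938159 -0.03266835  0.0449738 ] 0.050995265311849725
glass [0.51888188 0.08285897 0.04753198] 0.05306876518272672
dial [ 0.50416562 -0.05519931  0.08885775] 0.09314439419815947
tray region zmax 1.1600520607064582
```

View pics/c1.png

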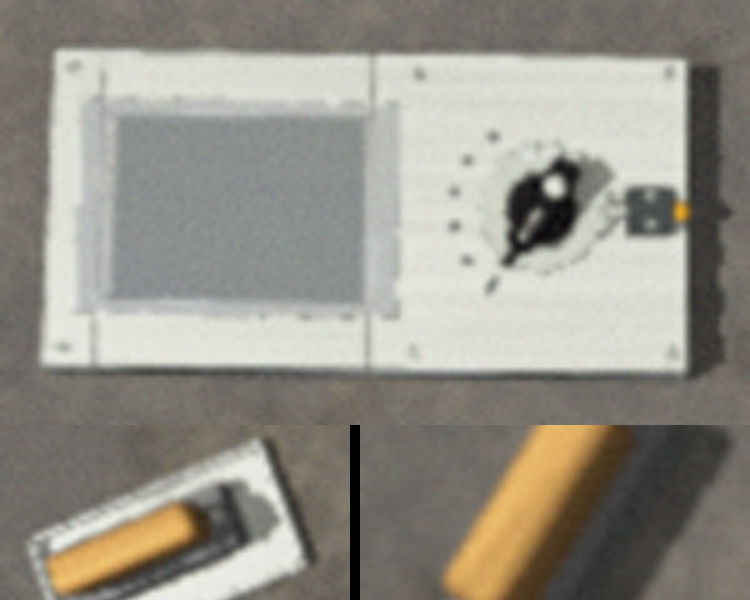

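The crop confirms the smaller block is in the tray, with its ridge about 21x73 mm at yaw ~19.6°, against 37x95 mm for the loose one. In the crop, the dial wing is at (541,212) with its pointer at lower left, on the bar mark.

>>> move_arm --rows '[[[8.5,6,12,0,0,0,0.18],[8.5,12,24,0,0,0,0.36],[6,17,34,0,0,0,0.54],[6,22,40,0,0,0,0.72],[5,24,46,0,0,0,0.9],[5,24,52,0,0,0,1.08],[5,24,58,0,0,0,1.26],[5,24,64,0,0,0,1.44],[5,24,70,0,0,0,1.55],[5,22,76,0,0,0,1.55],[5,20,82,0,0,0,1.55],[5,18,88,0,0,0,1.55]]]'

```text
time: 1.6
eef_pos: [0.4591, 0.029, 0.25]
tcp_rot: [0.576, 0.817, 0.0, 0.0]
contact_force: [1.0, 0.2, -0.7]
opening: 0.0503
finger_force: 0.0
```

>>> move_arm --rows '[[[5,0,5,0,0,0,0],[5,0,10,0,0,0,0],[5,0,15,-3,0,0,0],[5,0,15,-7,0,0,0],[5,0,15,-7,0,0,0],[5,0,15,-7,0,0,0]]]'

```text
time: 2.35
eef_pos: [0.4595, 0.1767, 0.1807]
tcp_rot: [0.576, 0.817, -0.0, 0.0]
contact_force: [0.1, 1.1, 1.4]
opening: 0.0502
finger_force: 0.0
```

```bash
cat >> h.py <<'E'
def st():
    q=r.sense(); from scipy.spatial.transform import Rotation as T
    M=T.from_quat(q['tcp_rot']).as_matrix(); np.set_printoptions(precision=4,suppress=True)
    print('t',q['time'],'p',q['eef_pos'],'closing deg',np.degrees(np.arctan2(M[1,1],M[0,1])),'z',M[:,2],'F',q['contact_force'],'T',q['torque'],'op',q['opening'],'ff',q['finger_force'],'j7',q['joint_positions'][6])
E
python3 - <<'E'
from h import *
st()
s=snap('wrist'); P=pts(s); im=s['pixels']; hsv=cv2.cvtColor(im,cv2.COLOR_BGR2HSV)
cv2.imwrite('pics/w1.png',im)
m=((hsv[...,0]>8)&(hsv[...,0]<25)&(hsv[...,1]>110)).astype(np.uint8)*255
c=max(cv2.findContours(m,cv2.RETR_EXTERNAL,cv2.CHAIN_APPROX_NONE)[0],key=cv2.contourArea)
print(cv2.minAreaRect((ray(s,c.reshape(-1,2),.059)[:,:2]*1000).astype(np.float32)))
q=P[(m>0)&(P[...,2]>.052)&(P[...,2]<.068)]; print(np.median(q,0),cv2.minAreaRect((q[:,:2]*1000).astype(np.float32)))
E
```

```text
t 2.35 p [0.4595 0.1767 0.1807] closing deg 19.618222766741493 z [ 0.     -0.0003 -1.    ] F [0.1463 1.0961 1.3754] T [ 0.0587  0.0286 -0.0258] op 0.05018882947830281 ff 0.0 j7 -0.5538108247579862
((634.5297241210938, 273.3822937011719), (37.86233901977539, 91.01602172851562), 56.635379791259766)
[0.6173 0.2749 0.0598] ((634.3009643554688, 265.42926025390625), (23.360597610473633, 86.0679931640625), 39.523460388183594)
```

View pics/w1.png

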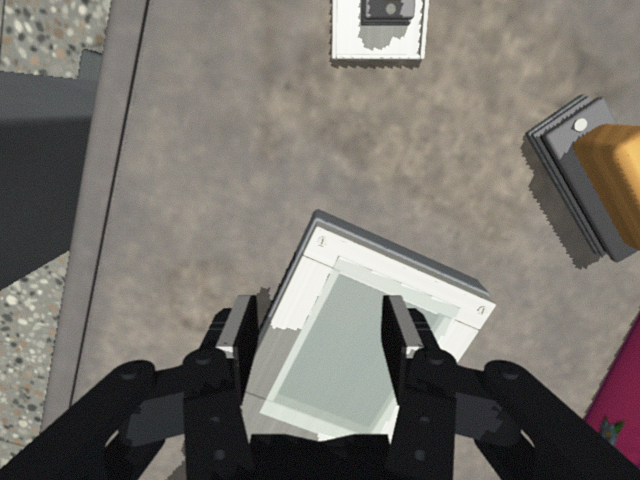

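The wrist view shows the tray at the top edge, (380,30), the larger decoy block at (600,170) and the glass below the fingers. I need about 8 cm more for a good look.

>>> move_arm --rows '[[[5,0,5,0,0,0,0],[5,0,9,0,0,0,0],[5,0,9,0,0,0,0],[5,0,9,0,0,0,0]]]'

```text
time: 2.9
eef_pos: [0.4597, 0.266, 0.1809]
tcp_rot: [0.577, 0.817, 0.0, 0.001]
contact_force: [-0.4, -0.4, 0.1]
opening: 0.05
finger_force: 0.0
```

```bash
python3 - <<'E'
from h import *
st()
s=snap('wrist'); P=pts(s); im=s['pixels']; hsv=cv2.cvtColor(im,cv2.COLOR_BGR2HSV)
cv2.imwrite('pics/w2.png',im); C=-s['R'].T@s['t']; print('cam',C)
m=((hsv[...,0]>8)&(hsv[...,0]<25)&(hsv[...,1]>110)).astype(np.uint8)*255; m[:,470:]=0
c=max(cv2.findContours(m,cv2.RETR_EXTERNAL,cv2.CHAIN_APPROX_NONE)[0],key=cv2.contourArea)
print(cv2.minAreaRect((ray(s,c.reshape(-1,2),.059)[:,:2]*1000).astype(np.float32)),cv2.boundingRect(c))
q=P[(m>0)&(P[...,2]>.052)&(P[...,2]<.068)]; print(np.median(q,0),cv2.minAreaRect((q[:,:2]*1000).astype(np.float32)))
w=((hsv[...,2]>140)&(hsv[...,1]<50)&(P[...,2]<.02)).astype(np.uint8)*255
c=max(cv2.findContours(w,cv2.RETR_EXTERNAL,cv2.CHAIN_APPROX_NONE)[0],key=cv2.contourArea)
print('tray',cv2.minAreaRect((ray(s,c.reshape(-1,2),.010)[:,:2]*1000).astype(np.float32)),cv2.boundingRect(c))
E
```

```text
t 2.9 p [0.4597 0.266  0.1809] closing deg 19.58942420233718 z [ 0.0011 -0.0003 -1.    ] F [-0.3825 -0.4155  0.1362] T [-0.0421  0.029   0.0199] op 0.05001495436136392 ff 0.0 j7 -0.6898849647217021
cam [0.4326 0.3425 0.305 ]
((442.29443359375, 358.6403503417969), (19.19614028930664, 67.792724609375), 19.856687545776367) (327, 17, 35, 125)
[0.4427 0.3602 0.0588] ((442.4990234375, 359.00860595703125), (19.430152893066406, 69.09058380126953), 19.68770980834961)
tray ((490.91461181640625, 259.9649658203125), (493.3470153808594, 333.6524658203125), 18.057334899902344) (76, 0, 564, 409)
```

>>> move_arm --rows '[[[5,-1.7,5,0,0,0,0],[5,-1.7,9.3,0,0,0,0],[5,-1.7,9.3,-4,0,0,0],[5,-1.7,9.3,-8,0,0,0],[5,-1.7,9.3,-10,0,0,0],[5,-1.7,9.3,-10,0,0,0],[5,-1.7,9.3,-10,0,0,0]]]'

```text
time: 3.82
eef_pos: [0.443, 0.3596, 0.0809]
tcp_rot: [0.577, 0.817, 0.0, 0.0]
contact_force: [0.5, 0.2, 0.7]
opening: 0.0503
finger_force: 0.0
```

```bash
python3 - <<'E'
from h import *
st()
s=snap('wrist'); P=pts(s); im=s['pixels']; hsv=cv2.cvtColor(im,cv2.COLOR_BGR2HSV)
cv2.imwrite('pics/w2.png',im)
E
```

```text
t 3.825 p [0.443  0.3596 0.0809] closing deg 19.588414395971366 z [ 0.0009  0.0004 -1.    ] F [0.5112 0.1826 0.7173] T [ 0.053  -0.0068 -0.0189] op 0.05033662452508814 ff 0.0 j7 -0.9332478687089333
```

View pics/w2.png

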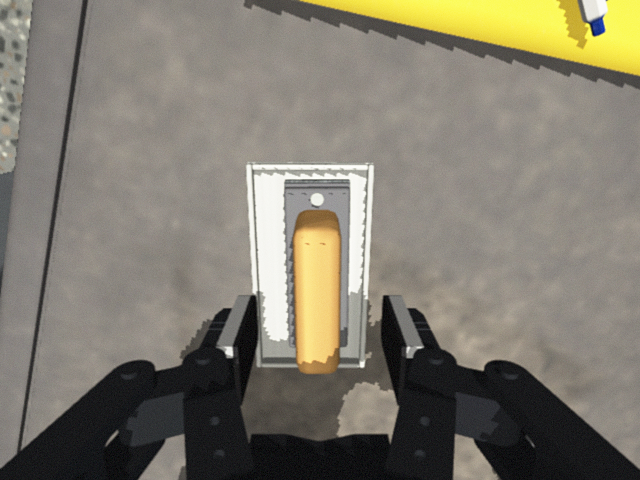

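The block sits centred between the fingers at (318,290) and well inside the tray. Going down to grip it.

>>> move_arm --rows '[[[5,0,0,-2,0,0,0],[5,0,0,-3.5,0,0,0],[5,0,0,-3.5,0,0,0],[5,0,0,-3.5,0,0,0],[1.5,0,0,-3.5,0,0,0],[1.5,0,0,-3.5,0,0,0],[1.5,0,0,-3.5,0,0,0],[1.5,0,0,-3.5,0,0,0]]]' --grip_force 50

```text
time: 4.88
eef_pos: [0.4425, 0.3602, 0.0452]
tcp_rot: [0.576, 0.817, 0.0, 0.0]
contact_force: [-0.2, 0.9, 2.3]
opening: 0.0198
finger_force: 51.1
```

```bash
python3 - <<'E'
from h import *
st()
E
```

```text
t 4.875 p [0.4425 0.3602 0.0452] closing deg 19.651478805465334 z [ 0.0004  0.0003 -1.    ] F [-0.2195  0.8682  2.3454] T [ 0.0707 -0.1428  0.0038] op 0.019760462301233853 ff 51.14037573337555 j7 -0.9707832644450266
```

>>> move_arm --rows '[[[1.5,0,0,1,0,0,0],[1.5,0,0,4,0,0,0],[1.5,0,0,8,0,0,0],[1.5,0,0,12,0,0,0],[1.5,0,0,12,0,0,0]]]'

```text
time: 5.5
eef_pos: [0.4432, 0.3609, 0.1681]
tcp_rot: [0.576, 0.817, 0.002, 0.001]
contact_force: [0.9, 0.1, -2.2]
opening: 0.0197
finger_force: 50.8
```

```bash
python3 - <<'E'
from h import *
st()
# glass / dial from top image
s=dict(np.load('top0.npz')); s2=snap('top'); im=s2['pixels']; s=s2; P=pts(s); hsv=cv2.cvtColor(im,cv2.COLOR_BGR2HSV)
m=np.zeros(im.shape[:2],np.uint8)
# glass: less bright/bluish than deck
a=im.astype(int); g=(hsv[...,2]<213)
m[255:318,252:322]=((a[...,0]-a[...,2])[255:318,252:322]>4)*255
c=max(cv2.findContours(m,cv2.RETR_EXTERNAL,cv2.CHAIN_APPROX_NONE)[0],key=cv2.contourArea)
print('glass',cv2.minAreaRect((ray(s,c.reshape(-1,2),.05)[:,:2]*1000).astype(np.float32)),cv2.boundingRect(c),cv2.contourArea(c))
m=np.zeros(im.shape[:2],np.uint8); m[250:325,325:395]=(P[250:325,325:395,2]>.04)*255
m=np.zeros(im.shape[:2],np.uint8); m[262:318,326:364]=(P[262:318,326:364,2]>.072)*255
q=P[(m>0)&(P[...,2]<.12)]; print('wing',len(q),q.mean(0),cv2.minAreaRect((q[:,:2]*1000).astype(np.float32)))
m=(((P[...,2]>.04)&(P[...,2]<.06))*255).astype(np.uint8); m[:,:240]=0;m[:,395:]=0;m[:245]=0;m[330:]=0
c=max(cv2.findContours(m,cv2.RETR_EXTERNAL,cv2.CHAIN_APPROX_NONE)[0],key=cv2.contourArea).reshape(-1,2)
W=ray(s,c,.048)[:,:2]; b=cv2.minAreaRect((W*1000).astype(np.float32)); print(b, cv2.boxPoints(b)) 
E
```

```text
t 5.5 p [0.4432 0.3609 0.1681] closing deg 19.632778547252062 z [ 0.0037  0.0031 -1.    ] F [ 0.9234  0.1431 -2.2294] T [ 0.0036  0.0035 -0.0161] op 0.019650864169349497 ff 50.78157305717468 j7 -0.8465424654956792
glass ((494.98785400390625, 118.21578216552734), (29.593183517456055, 47.83636474609375), 0.220820352435112) (262, 292, 22, 14) 72.0
wing 125 [ 0.5083 -0.056   0.0878] ((508.8409729003906, -56.44340515136719), (13.685995101928711, 43.87641906738281), 51.64690399169922)
((515.701171875, 23.179168701171875), (296.2461853027344, 146.4837188720703), 84.96505737304688) [[ 429.7422 -117.9444]
 [ 575.6606 -130.8003]
 [ 601.6602  164.3028]
 [ 455.7417  177.1587]]
```

>>> move_arm --rows '[[[1.5,1,-4,0,0,0,0.12],[1.5,2,-8,0,0,0,0.24],[1.5,3,-12,0,0,0,0.36],[1.5,4,-16,0,0,0,0.5],[1.5,5,-20,0,0,0,0.64],[1.5,6,-24,0,0,0,0.78],[1.5,7,-28,0,0,0,0.9],[1.5,7.3,-31,0,0,0,1.02],[1.5,7.3,-33,0,0,0,1.1],[1.5,7.3,-33.2,0,0,0,1.14],[1.5,7.3,-33.2,0,0,0,1.14],[1.5,7.3,-33.2,0,0,0,1.14]]]'

```text
time: 7.05
eef_pos: [0.5152, 0.0292, 0.1649]
tcp_rot: [0.044, 0.999, 0.0, -0.0]
contact_force: [0.1, -0.2, -0.9]
opening: 0.0193
finger_force: 50.7
```

```bash
python3 - <<'E'
from h import *
st()
s=snap('wrist'); np.savez('w3.npz',**s); cv2.imwrite('pics/w3.png',s['pixels']); print('cam',-s['R'].T@s['t'])
E
```

```text
t 7.05 p [0.5152 0.0292 0.1649] closing deg 85.0036060706018 z [-0.0001  0.0005 -1.    ] F [ 0.119  -0.1878 -0.9216] T [-0.0267  0.0197 -0.015 ] op 0.0192636411828367 ff 50.653653144836426 j7 0.6136898466889777
cam [0.4347 0.0364 0.2891]
```

View pics/w3.png

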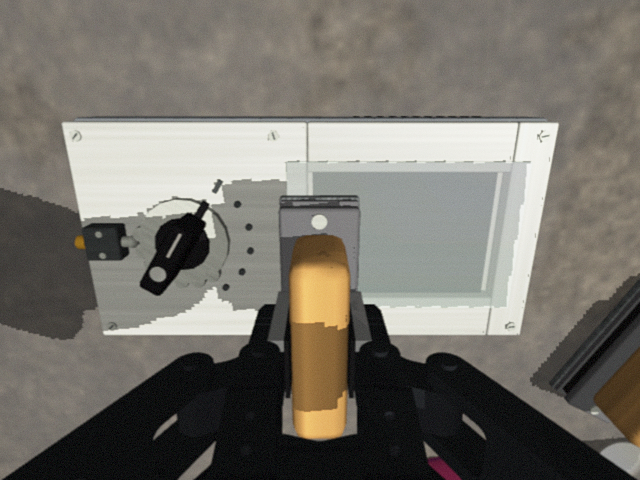

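The wrist view shows box corners at (62,122), (558,122), (103,335) and (518,335), glass corners at about (287,163), (530,163) and (512,308), and the wing from (150,293) to its pointer tip at (207,203).

```bash
python3 - <<'E'
from h import *
s=dict(np.load('w3.npz'))
print('box',ray(s,[(62,122),(558,122),(518,335),(103,335)],.048)[:,:2]*1000)
print('glass',ray(s,[(287,163),(530,163),(512,308)],.05)[:,:2]*1000)
print('wing',ray(s,[(150,293),(207,203)],.089)[:,:2]*1000)
P=pts(s); m=np.zeros((480,640),bool); m[180:320,120:225]=True
q=P[m&(P[...,2]>.078)&(P[...,2]<.1)]; b=cv2.minAreaRect((q[:,:2]*1000).astype(np.float32)); print(len(q),np.median(q[:,2]),b)
d=(P[...,2]>.043)&(P[...,2]<.054); q=P[d]; print('deck z',np.median(P[130:155,90:250,2]),'box',cv2.minAreaRect((q[:,:2]*1000).astype(np.float32)),'glass z',np.median(P[200:280,380:480,2]))
E
```

```text
box [[ 431.77734965 -115.91106375]
 [ 457.59764153  176.84467174]
 [ 602.68004079  163.69162955]
 [ 576.54720393 -129.76592058]]
glass [[467.15781206  14.18964908]
 [480.18702562 161.25909019]
 [579.30789278 157.00638503]]
wing [[527.87954172 -67.88705579]
 [478.92321959 -26.40455837]]
2097 0.0889746058986226 ((509.5166320800781, -55.24125671386719), (14.2194185256958, 44.51361083984375), 52.37888717651367)
deck z 0.04824645427141993 box ((531.1972045898438, 72.38015747070312), (420.29559326171875, 200.08956909179688), 73.57235717773438) glass z 0.05036372667704343
```

>>> move_arm --rows '[[[1.5,0.2,0.1,-3,0,0,0],[1.5,0.2,0.1,-6,0,0,0],[1.5,0.2,0.1,-6.8,0,0,0],[1.5,0.2,0.1,-6.8,0,0,0],[1.5,0.2,0.1,-6.8,0,0,0],[1.5,0.2,0.1,-6.8,0,0,0]]]'

```text
time: 7.85
eef_pos: [0.5177, 0.029, 0.0978]
tcp_rot: [0.044, 0.999, 0.0, 0.001]
contact_force: [0.7, -0.5, -2.4]
opening: 0.0192
finger_force: 50.6
```

```bash
python3 - <<'E'
from h import *
st()
E
```

```text
t 7.85 p [0.5177 0.029  0.0978] closing deg 84.95153522355785 z [ 0.0014 -0.     -1.    ] F [ 0.6926 -0.5438 -2.406 ] T [ 0.018   0.0098 -0.0219] op 0.01924779689841576 ff 50.60741186141968 j7 0.4805333212326915
```

>>> move_arm --rows '[[[1.5,0,0,-0.3,0,0,0],[1.5,0,0,-0.5,0,0,0],[1.5,0,0,-0.6,0,0,0],[1.5,0,0,-0.7,0,0,0],[1.5,0,0,-0.7,0,0,0]]]'

```text
time: 8.48
eef_pos: [0.5174, 0.0289, 0.0901]
tcp_rot: [0.044, 0.999, -0.0, 0.0]
contact_force: [-0.1, -2.2, 4.7]
opening: 0.019
finger_force: 51.4
```

>>> move_arm --rows '[[[1.5,0,0,-0.1,0,0,0],[1.5,0,0,-0.1,0,0,0],[1.5,0,0,-0.1,0,0,0]]]'

```text
time: 8.85
eef_pos: [0.5174, 0.0289, 0.0891]
tcp_rot: [0.044, 0.999, -0.0, 0.0]
contact_force: [-0.6, -2.1, 4.8]
opening: 0.0193
finger_force: 51.5
```

```bash
python3 - <<'E'
from h import *
st()
E
```

```text
t 8.85 p [0.5174 0.0289 0.0891] closing deg 84.9591769060026 z [ 0.0002 -0.0003 -1.    ] F [-0.6294 -2.069   4.7975] T [-0.4866 -0.0352  0.0182] op 0.01931907995315809 ff 51.50520980358124 j7 0.4627147325032111
```

>>> move_arm --rows '[[[1.5,0.05,0.5,0,0,0,0],[1.5,0.1,1.2,0,0,0,0],[1.5,0.17,1.9,0,0,0,0],[1.5,0.23,2.6,0,0,0,0],[1.5,0.29,3.3,0,0,0,0],[1.5,0.35,4.0,0,0,0,0],[1.5,0.41,4.7,0,0,0,0],[1.5,0.48,5.4,0,0,0,0]]]'

```text
time: 9.85
eef_pos: [0.522, 0.0826, 0.089]
tcp_rot: [0.044, 0.999, -0.001, -0.0]
contact_force: [-0.2, -4.0, 4.7]
opening: 0.0194
finger_force: 51.6
```

>>> move_arm --rows '[[[1.5,0.06,0.7,0,0,0,0],[1.5,0.12,1.4,0,0,0,0],[1.5,0.18,2.1,0,0,0,0],[1.5,0.25,2.8,0,0,0,0],[1.5,0.31,3.5,0,0,0,0],[1.5,0.37,4.2,0,0,0,0],[1.5,0.43,4.9,0,0,0,0],[1.5,0.49,5.5,0,0,0,0],[1.5,0.49,5.5,0,0,0,0],[1.5,0.49,5.5,0,0,0,0]]]'

```text
time: 11.1
eef_pos: [0.527, 0.1386, 0.0891]
tcp_rot: [0.044, 0.999, 0.0, 0.0]
contact_force: [0.0, -0.8, 5.4]
opening: 0.0195
finger_force: 51.7
```

```bash
python3 - <<'E'
from h import *
st()
E
```

```text
t 11.1 p [0.527  0.1386 0.0891] closing deg 84.99584261346001 z [ 0.0003  0.0007 -1.    ] F [ 0.0169 -0.8494  5.3601] T [-0.114  0.144  0.013] op 0.019518258785384584 ff 51.65808320045471 j7 0.31158804728830064
```

>>> move_arm --rows '[[[1.5,0,0,2,0,0,0],[1.5,0,0,5,0,0,0],[1.5,0,0,8,0,0,0],[1.5,-1,3,8,0,0,-0.15],[1.5,-2,7,8,0,0,-0.3],[1.5,-4,11,8,0,0,-0.45],[1.5,-6,15,8,0,0,-0.6],[1.5,-7,19,8,0,0,-0.78],[1.5,-8.4,22.2,8,0,0,-0.95],[1.5,-8.4,22.2,8,0,0,-1.1],[1.5,-8.4,22.2,8,0,0,-1.14],[1.5,-8.4,22.2,8,0,0,-1.14]]]'

```text
time: 12.6
eef_pos: [0.4429, 0.3596, 0.1687]
tcp_rot: [0.575, 0.818, -0.0, 0.0]
contact_force: [-0.5, 1.1, -2.0]
opening: 0.0194
finger_force: 50.7
```

>>> move_arm --rows '[[[1.5,0,0,-3,0,0,0],[1.5,0,0,-6,0,0,0],[1.5,0,0,-8,0,0,0],[1.5,0,0,-8,0,0,0],[1.5,0,0,-8,0,0,0],[1.5,0,0,-8,0,0,0]]]'

```text
time: 13.35
eef_pos: [0.4435, 0.3602, 0.0899]
tcp_rot: [0.576, 0.817, 0.001, 0.0]
contact_force: [0.5, -0.2, -1.3]
opening: 0.0194
finger_force: 50.6
```

```bash
python3 - <<'E'
from h import *
st()
s=snap('wrist'); cv2.imwrite('pics/w4.png',s['pixels'])
E
```

```text
t 13.35 p [0.4435 0.3602 0.0899] closing deg 19.650364380050714 z [ 0.0011  0.001  -1.    ] F [ 0.5496 -0.1979 -1.3162] T [ 0.0511 -0.0071 -0.0123] op 0.019354047648702643 ff 50.6481796503067 j7 -0.9322478431042139
```

View pics/w4.png

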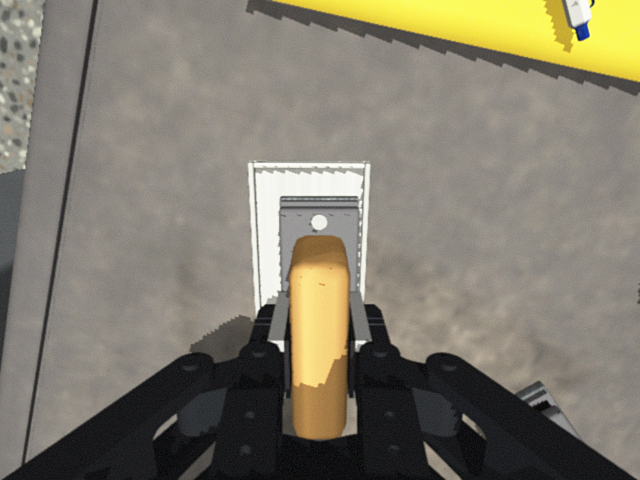

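The block hangs upright over the tray, about 10 px (5 mm) right of the tray's midline at ~309. I shift it a little towards the tray centre and set it down.

>>> move_arm --rows '[[[1.5,-0.3,-0.5,-1,0,0,0],[1.5,-0.3,-0.5,-2.5,0,0,0],[1.5,-0.3,-0.5,-4,0,0,0],[1.5,-0.3,-0.5,-4.4,0,0,0],[1.5,-0.3,-0.5,-4.5,0,0,0],[1.5,-0.3,-0.5,-4.5,0,0,0],[1.5,-0.3,-0.5,-4.5,0,0,0]]]'

```text
time: 14.28
eef_pos: [0.4399, 0.3551, 0.0444]
tcp_rot: [0.576, 0.817, 0.0, 0.0]
contact_force: [-1.8, -0.8, 2.8]
opening: 0.019
finger_force: 51.3
```

>>> move_arm --rows '[[[4.5,0,0,0,0,0,0],[4.5,0,0,0,0,0,0],[4.5,0,0,0,0,0,0],[4.5,0,0,0,0,0,0],[4.5,0,0,4,0,0,0],[4.5,0,0,8,0,0,0],[4.5,0,0,12,0,0,0],[4.5,0,0,12,0,0,0]]]'

```text
time: 15.28
eef_pos: [0.4411, 0.356, 0.1668]
tcp_rot: [0.576, 0.817, 0.002, 0.001]
contact_force: [0.0, -0.2, -0.2]
opening: 0.0451
finger_force: 0.0
```

```bash
python3 - <<'E'
from h import *
st()
s=snap('wrist'); np.savez('w5.npz',**s); cv2.imwrite('pics/w5.png',s['pixels'])
E
```

```text
t 15.275 p [0.4411 0.356  0.1668] closing deg 19.622406170904664 z [ 0.0039  0.0033 -1.    ] F [ 0.003  -0.2477 -0.2113] T [ 0.0611  0.0337 -0.0015] op 0.04510125102162827 ff 0.0 j7 -0.8558957735055681
```

View pics/w5.png

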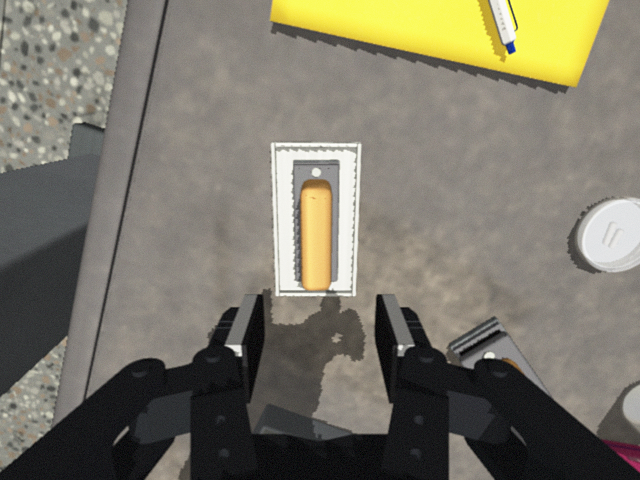

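The block stands upright and centred in the tray, at (316,235) with the tray centred near (317,220). On to the dial.

>>> move_arm --rows '[[[4.5,1,-5,0,0,0,0.1],[4.5,2,-10,0,0,0,0.2],[4.5,3,-15,0,0,0,0.3],[4.5,4,-20,0,0,0,0.4],[4.5,5,-25,0,0,0,0.5],[4.5,6,-30,0,0,0,0.57],[4.5,6.8,-35,0,0,0,0.57],[4.5,6.8,-39,0,0,0,0.57],[4.5,6.8,-41,0,0,0,0.57],[4.5,6.8,-41,-1,0,0,0.57],[4.5,6.8,-41,-1,0,0,0.57],[4.5,6.8,-41,-1,0,0,0.57]]]'

```text
time: 16.82
eef_pos: [0.5079, -0.0535, 0.1537]
tcp_rot: [0.322, 0.947, 0.0, -0.0]
contact_force: [0.8, -0.0, -0.4]
opening: 0.0449
finger_force: 0.0
```

```bash
python3 - <<'E'
from h import *
st()
s=snap('wrist'); np.savez('w6.npz',**s); cv2.imwrite('pics/w6.png',s['pixels'])
P=pts(s); m=(np.abs(P[...,0]-.51)<.035)&(np.abs(P[...,1]+.055)<.035)
q=P[m&(P[...,2]>.080)&(P[...,2]<.098)]; print(len(q),np.median(q,0),cv2.minAreaRect((q[:,:2]*1000).astype(np.float32)))
E
```

```text
t 16.825 p [ 0.5079 -0.0535  0.1537] closing deg 52.44446983437608 z [-0.0005  0.0006 -1.    ] F [ 0.8106 -0.0363 -0.4475] T [-0.0421  0.0205  0.0033] op 0.0449460939287891 ff 0.0 j7 0.28856422477146493
2080 [ 0.5077 -0.0539  0.0891] ((509.7581481933594, -55.405174255371094), (13.836007118225098, 43.793006896972656), 52.02873992919922)
```

View pics/w6.png

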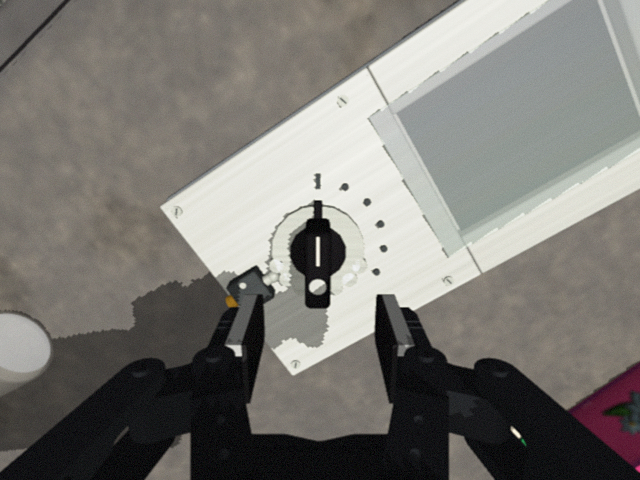

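The wing is centred between the fingers at (317,262), with its pointer on the bar mark at (318,182). Descend and grip.

>>> move_arm --rows '[[[3.2,0.2,-0.2,-2,0,0,0],[3.2,0.2,-0.2,-4,0,0,0],[3.2,0.2,-0.2,-6,0,0,0],[3.2,0.2,-0.2,-7,0,0,0],[3.2,0.2,-0.2,-7,0,0,0],[3.2,0.2,-0.2,-7,0,0,0],[1,0.2,-0.2,-7,0,0,0],[1,0.2,-0.2,-7,0,0,0],[1,0.2,-0.2,-7,0,0,0],[1,0.2,-0.2,-7,0,0,0]]]' --grip_force 80

```text
time: 18.12
eef_pos: [0.5105, -0.0567, 0.0848]
tcp_rot: [0.323, 0.946, 0.0, 0.001]
contact_force: [-0.4, 1.4, 6.0]
opening: 0.0127
finger_force: 78.0
```

```bash
python3 - <<'E'
from h import *
st()
E
```

```text
t 18.125 p [ 0.5105 -0.0567  0.0848] closing deg 52.307771050483645 z [ 0.0017  0.0002 -1.    ] F [-0.365   1.415   6.0468] T [ 0.1689  0.1726 -0.0216] op 0.0127130726517267 ff 78.00115585327148 j7 0.15979593189284755
```

>>> move_arm --rows '[[[1,0,0,0,0,0,-0.1],[1,0,0,0,0,0,-0.2],[1,0,0,0,0,0,-0.3],[1,0,0,0,0,0,-0.3]]]'

```text
time: 18.62
eef_pos: [0.5103, -0.0568, 0.0848]
tcp_rot: [0.461, 0.888, 0.0, 0.001]
contact_force: [-0.4, -0.2, 8.2]
opening: 0.0126
finger_force: 78.9
```

```bash
python3 - <<'E'
from h import *
st()
E
```

```text
t 18.625 p [ 0.5103 -0.0568  0.0848] closing deg 35.13669187387711 z [ 0.0013 -0.0005 -1.    ] F [-0.4114 -0.2305  8.2273] T [0.0962 0.3706 0.0837] op 0.012581243554855313 ff 78.87489795684814 j7 -0.058727873713103826
```

>>> move_arm --rows '[[[1,0,0,0,0,0,-0.05],[1,0,0,0,0,0,-0.15],[1,0,0,0,0,0,-0.15]]]'

```text
time: 19.0
eef_pos: [0.5103, -0.0569, 0.0848]
tcp_rot: [0.525, 0.851, 0.0, 0.001]
contact_force: [-1.3, -0.4, 7.7]
opening: 0.0124
finger_force: 79.1
```

```bash
python3 - <<'E'
from h import *
st()
E
```

```text
t 19.0 p [ 0.5103 -0.0569  0.0848] closing deg 26.602700051150208 z [ 0.0013 -0.0006 -1.    ] F [-1.2606 -0.351   7.6992] T [-0.0313  0.3171  0.372 ] op 0.01235574952302462 ff 79.0887200832367 j7 -0.16339408107273995
```

>>> move_arm --rows '[[[1,0,0,0,0,0,-0.1],[1,0,0,0,0,0,-0.2],[1,0,0,0,0,0,-0.28],[1,0,0,0,0,0,-0.28]]]'

```text
time: 19.5
eef_pos: [0.51, -0.057, 0.0848]
tcp_rot: [0.639, 0.769, -0.0, 0.0]
contact_force: [-1.9, -0.4, 9.2]
opening: 0.0126
finger_force: 79.1
```

```bash
python3 - <<'E'
from h import *
st()
E
```

```text
t 19.5 p [ 0.51   -0.057   0.0848] closing deg 10.519754069640246 z [ 0.0007 -0.0006 -1.    ] F [-1.9349 -0.4225  9.221 ] T [ 0.053   0.484  -0.0367] op 0.012614315356183053 ff 79.13861632347107 j7 -0.3536700490306986
```

>>> move_arm --rows '[[[1,0,0,0,0,0,-0.06],[1,0,0,0,0,0,-0.12],[1,0,0,0,0,0,-0.12]]]'

```text
time: 19.88
eef_pos: [0.51, -0.057, 0.0848]
tcp_rot: [0.684, 0.73, 0.0, 0.0]
contact_force: [-2.0, 0.3, 9.4]
opening: 0.0126
finger_force: 79.3
```

```bash
python3 - <<'E'
from h import *
st()
E
```

```text
t 19.875 p [ 0.51   -0.057   0.0848] closing deg 3.7174708250304502 z [ 0.0007 -0.0006 -1.    ] F [-2.0236  0.3423  9.4451] T [-0.0644  0.482   0.3991] op 0.01256643317857035 ff 79.27253365516663 j7 -0.43187038791879667
```

>>> move_arm --rows '[[[1,0,0,0,0,0,-0.1],[1,0,0,0,0,0,-0.2],[1,0,0,0,0,0,-0.26],[1,0,0,0,0,0,-0.26]]]'

```text
time: 20.38
eef_pos: [0.5097, -0.057, 0.0848]
tcp_rot: [0.773, 0.635, -0.0, 0.0]
contact_force: [-2.7, -0.0, 10.8]
opening: 0.0122
finger_force: 79.3
```

```bash
python3 - <<'E'
from h import *
st()
E
```

```text
t 20.375 p [ 0.5097 -0.057   0.0848] closing deg -11.221885301080578 z [ 0.0001 -0.0005 -1.    ] F [-2.6939 -0.0247 10.7578] T [0.1078 0.6226 0.1187] op 0.012229774689301857 ff 79.29373025894165 j7 -0.5986527493011647
```

>>> move_arm --rows '[[[1,0,0,0,0,0,-0.03],[1,0,0,0,0,0,-0.05],[1,0,0,0,0,0,-0.05]]]'

```text
time: 20.75
eef_pos: [0.5097, -0.0569, 0.0848]
tcp_rot: [0.788, 0.615, -0.0, 0.0]
contact_force: [-3.3, 0.0, 10.8]
opening: 0.0127
finger_force: 79.3
```

```bash
python3 - <<'E'
from h import *
st()
E
```

```text
t 20.75 p [ 0.5097 -0.0569  0.0848] closing deg -14.05962143692793 z [ 0.     -0.0003 -1.    ] F [-3.3364  0.0058 10.8091] T [ 0.1308  0.7299 -0.0147] op 0.012718663910023017 ff 79.34520363807678 j7 -0.6296779269923599
```

Now at 1.158 by tool angle, torque sunk; the third stop should come within the next ~0.05.

>>> move_arm --rows '[[[1,0,0,0,0,0,-0.03],[1,0,0,0,0,0,-0.03],[1,0,0,0,0,0,-0.03]]]'

```text
time: 21.12
eef_pos: [0.5096, -0.0569, 0.0848]
tcp_rot: [0.797, 0.603, -0.0, 0.0]
contact_force: [-2.1, 0.2, 11.0]
opening: 0.0124
finger_force: 79.4
```

```bash
python3 - <<'E'
from h import *
st()
E
```

```text
t 21.125 p [ 0.5096 -0.0569  0.0848] closing deg -15.768773808977507 z [-0.     -0.0002 -1.    ] F [-2.1138  0.2217 10.9516] T [0.1171 0.6748 0.0238] op 0.012387336788516648 ff 79.35919404029846 j7 -0.648259728919231
```

>>> move_arm --rows '[[[1,0,0,0,0,0,-0.02],[1,0,0,0,0,0,-0.02],[1,0,0,0,0,0,-0.02]]]'

```text
time: 21.5
eef_pos: [0.5097, -0.0569, 0.0848]
tcp_rot: [0.803, 0.596, -0.0, 0.0]
contact_force: [-2.9, 1.8, 10.1]
opening: 0.0122
finger_force: 79.4
```

```bash
python3 - <<'E'
from h import *
st()
E
```

```text
t 21.5 p [ 0.5097 -0.0569  0.0848] closing deg -16.875617383818007 z [ 0.0001 -0.0003 -1.    ] F [-2.909   1.8344 10.1027] T [0.0321 0.7398 0.2184] op 0.012183878720738145 ff 79.37637448310852 j7 -0.6603510422035739
```

>>> move_arm --rows '[[[1,0,0,0,0,0,0],[1,0,0,0,0,0,0],[1,0,0,0,0,0,0],[1,0,0,0,0,0,0],[1,0,0,0,0,0,0],[1,0,0,0,0,0,0]]]'

```text
time: 22.25
eef_pos: [0.5096, -0.0569, 0.0848]
tcp_rot: [0.803, 0.596, -0.0, 0.0]
contact_force: [-3.0, 1.1, 10.7]
opening: 0.0127
finger_force: 79.4
```

```bash
python3 - <<'E'
from h import *
st()
print(r.close_job())
E
```

```text
t 22.25 p [ 0.5096 -0.0569  0.0848] closing deg -16.877877853018713 z [ 0.     -0.0003 -1.    ] F [-3.0247  1.0529 10.7461] T [0.1224 0.7596 0.2947] op 0.012725564963063504 ff 79.37677502632141 j7 -0.6603710204681196
the job is handed in; nothing more can be done
None
```

The job is handed in, with no verdict returned: the glass was wiped in one stroke at about 6 N, the block is back in its tray, and the gripper is holding the dial at the third stop (about 1.21 rad by tool angle, with the click felt in the torque).

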